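Unbolt the sprung lid of the blade bin

ROBOT

A 6-joint arm with a two-finger parallel gripper is mounted at the origin on a cart in front of the work surface, level with it; the furniture and walls round the work are solid. World frame = base frame: x ahead of the robot, y to its left, z up, the work surface at z = 0. Lengths are in m, angles in rad, forces in N, time in s.
With the tool pointing down it reaches from about 0.325 to 0.775 m from the base axis. Payload 5.5 kg.
Tool frame: the origin (TCP) lies on the centre line of the jaws, within the pads' length; the fingertips stand env.finger_overhang ahead of it and the grasp point (between the pads) lies 3 mm ahead of it (env.finger_overhang is the distance from the TCP to the fingertips, in m); y points along the fingers, z is the direction in which the jaws open and shut, and the axes are right-handed (so a half turn about y gives the same grasp; the last joint's range is limited). The gripper opens to 85 mm and grips with 20 to 120 N. Pads are 22 mm wide; open, the fingers measure 114 mm over their backs; the gripper's body (76 mm by 85 mm) begins 54 mm behind the grasp point. The pads swing forward as they close: fully open they stand 13 mm farther back than shut.
Start: joints at [1.174, 0.091, 1.231, -0, 1.82, -0.057], TCP at [0.2, 0.566, 0.253] pointing down, gripper open.
Joint ranges: [-2.87, 2.87], [-0.86, 2.18], [0.17, 2.46], [-1.51, 4.65], [0.06, 2.69], [-2.65, 2.65]. Speed limits (rad/s): [2.57, 2.57, 3.01, 3.14, 3.14, 3.14].

INTERFACE

Orientations are given as a rotation vector (axis times angle).
In Python, from cell import env, get_image gives the robot as it stands.
- The arm moves only by the tool jog_arm, never from a script. Its argument "series" is one flat list of numbers, 6 for each row, row after row: the shift along the tool's x, y, z in units of 0.25 m (1.0 is 0.25 m), then the turn, a rotation vector about the tool's x, y, z in units of 30 degrees (1.0 is 30 degrees). A call has 1 to 10 rows; each row shifts and turns the commanded pose from where the row before left it, along the tool's axes as they then stand; what a row does not reach is not made up. A row lasts 1/8 s, in which the tool goes at most 62.5 mm and 10.7 degrees, less where a joint would pass 70% of its speed; a pose out of reach is approached as far as the arm can. A call with a number of a shift or a turn outside -1 to 1 is refused whole. A call with a gripper value outside its range is refused whole. "grip" is the opening, from -1 (shut) to 1 (fully open), set as the call begins (left out, the last holds). The fingers move at their own pace and stop on an object; "newtons" is the grip in N (left out, the last holds). Time passes only in rows, so rows that do not move let the fingers close. It gives the time, the measured TCP pose, the force and the opening at its end, in the units of the state.
- env.read_state(): the state, without advancing time (a new reading comes with each control period).
- get_image(name): name is "side" or "top"; returns a dict with "frame" (400x640x3 uint8, red, green, blue), "z_map" (400x640 float32, m along the optical axis (not along the pixel's ray), 0 where there is no reading), "K" (3x3 intrinsics, pixels), "k1" (the pictures are not rectified: a ray, as slopes to the right and down, at radius r is drawn at 1 + k1 r^2 times it, then the intrinsics apply), "R" (3x3) and "t" (3): a world point X has camera coordinates R X + t. Camera axes: x right, y down, z forward; pixel columns grow to the right and rows downward; lengths in m; the calibration is good to about 2 mm. A picture is of the moment at which its call begins.
- env.close_job(): hands the job in, once; it reports no verdict.
The state is a dict: "time_s": time; "joint_pos": joint angles; "qvel": joint speeds; "tau": joint torques, N m; "ee_pos": TCP position; "eef_rot": TCP orientation; "force": force on the tool from outside, world axes, zero at the start; "torque": the same for the moment, N m; "width": opening from 0.0 (shut) to 1.0 (fully open).
Only numpy, scipy, OpenCV 4.12 (cv2) and the standard library are available. Lean on these libraries where they do the work, as an engineer would, in place of code of your own. Each camera call takes 0.05 s, during which the arm holds its last target.

TASK

The lid of the used-blade bin on the sewing table is bolted shut. Press the spring safety catch down with one fingertip, and while you keep it down push the bolt's upright tab with the other fingertip until the bolt is all the way back and the lid springs ajar; then take the hand away so that the catch comes up again. Pick nothing up, and leave the things standing round the bin where they are.

Things in the scene. Friction and masses are not known exactly. Their poses are not given: they have to be found in the camera images.
- blade_bin: Low grey steel bin screwed to the table, 110 mm along its x, 210 along its y, top 44 mm above the table. Origin: centre of its underside; z up. At yaw 0 its x points away from the robot, its y to the robot's left; turned up to 0.4 rad either way. The lid is the +y half; the -y half is a fixed deck with the bolt (+x side) and the safety catch (-x side) side by side.
- bolt_tab (a point): Top centre of the bolt's upright steel tab: 30 mm along bin x, 10 along bin y, top 102 mm above the table; bolt shut, it is at x +30, y -50 mm in the bin's frame. Push its +y face towards bin -y (about 2 N). On that side of it (bolt bar, guide staples, shut lid) nothing is higher than 62 mm above the table; the tab's foot, which reaches across to the catch, is 66 mm high.
- bolt (a joint): Bolt travel in m, growing towards bin -y: 0 shut (its nose covers the lid's edge by 18 mm), 0.030 all the way back (a stop). Starts at 0 to 0.002. With the catch up it is blocked at about 0.003; with the catch 5 mm or more down it slides. Past about 0.019 the catch can spring up behind it and block its return. It stays where it is left.
- catch_top (a point): Centre of the flat top of the safety catch, a dark steel bar 26 mm along bin x and 94 along bin y, parallel to the bolt; top 86 mm above the table when up, 76 when fully down; at x -30, y -51 mm in the bin's frame. A fingertip can slide along it while pressing. Bar and tab centres are 60 mm apart along bin x.
- catch (a joint): How far the catch is pressed down, in m: 0 up, 0.010 fully down (a stop); 0.005 or more frees the bolt. Spring: 3 N at 0, 8 N at 0.010; it comes up by itself.
- bin_lid (a joint): Opening of the lid in rad: 0 shut, 0.18 ajar (its stop). A spring lifts it when the bolt is drawn back about 20 mm; it is hinged at the bin's +y end.
- lid_lip (a point): Middle of the lid's free edge, 46.5 mm above the table when shut, near the middle of the bin; it rises about 18 mm when the lid springs ajar.
- thread_cone_1: Loose cone of thread, 62 mm wide, 110 mm tall, standing off the -y end of the bin, about 150 mm from the bin's origin. Origin: centre of its underside. To be left alone.
- pin_tin: Loose round tin, 67 mm wide, 31 mm tall, off the +y (lid) end of the bin. Origin: centre of its underside. To be left alone.
- bobbin_1: Loose bobbin, 21 mm wide, 11 mm tall, on the table beside the bin's +x side. Origin: centre of its underside. To be left alone.
- bobbin_2: Second loose bobbin like bobbin_1, also beside the bin's +x side. To be left alone.
- chalk: Loose flat piece of tailor's chalk, 38x41x8 mm, on the table beside the bin's -x side. Origin: centre of its underside. To be left alone.

How it is judged:
By the outcome, as a careful person would: the job done as asked, in the order asked, and still so for the second after the job is handed in, with the robot touching nothing.
It also fails if it takes over 40 s, if anything falls off the work surface, if the arm or the gripper's body presses on something with over 40 N, if the wrist force passes 120 N, or if a joint passes its speed limit or range.

## Working session

There is one attempt and no reset: what is moved stays moved. The work goes in short steps, Python scripts to look and compute and a tool call to move; the robot and the scene stay as the last step left them, time stands still between calls to the robot, and variables do not carry over. Pictures are saved under pics/ and viewed, and the job is handed in when it is done.

Besides the shell and the picture viewer there is one more tool, called after ">>>" as name(argument=value, ...) on one line, values as JSON. jog_arm: Moves the arm, as the interface text tells. Its arguments: {"type":"object","properties":{"series":{"type":"array","items":{"type":"number","minimum":-1,"maximum":1}},"grip":{"type":"number"},"newtons":{"type":"number"}},"required":["series"]}

```bash
ls; mkdir -p pics; python3 - <<'E'
from cell import env,get_image
import cv2,numpy as np
s=env.read_state();print({k:np.round(v,4) for k,v in s.items()},env.finger_overhang)
for n in("side","top"):
    d=get_image(n);cv2.imwrite(f"pics/{n}0.png",d["frame"][:,:,::-1]);np.savez(f"{n}0.npz",**d)
    print(n,d["K"].round(1).tolist(),d["k1"],d["R"].round(3).tolist(),d["t"].round(3))
E
```

```text
pics
{'time_s': np.float64(0.0), 'joint_pos': array([ 1.1743,  0.0919,  1.2319,  0.    ,  1.8198, -0.0567]), 'qvel': array([ 0.0019, -0.0004,  0.0005, -0.0005,  0.0009,  0.002 ]), 'tau': array([ 4.00000e-04, -4.58712e+01, -4.18041e+01, -0.00000e+00,
        1.12000e-02, -0.00000e+00]), 'ee_pos': array([0.1999, 0.5655, 0.2521]), 'eef_rot': array([-1.5562,  0.2671, -0.2664]), 'force': array([ 0.8792,  0.1301, -0.2843]), 'torque': array([-0.0394, -0.0178,  0.0035]), 'width': np.float64(1.0004)} 0.022
side [[403.1, 0.0, 309.3], [0.0, 403.1, 196.1], [0.0, 0.0, 1.0]] -0.06651280805409848 [[-0.886, -0.463, 0.005], [-0.175, 0.325, -0.929], [0.429, -0.825, -0.369]] [0.487 0.129 0.758]
top [[488.9, 0.0, 319.5], [0.0, 488.9, 198.9], [0.0, 0.0, 1.0]] 0.0012124368988522506 [[0.01, -1.0, 0.006], [-0.983, -0.011, -0.184], [0.184, -0.004, -0.983]] [0.095 0.478 0.927]
```

View pics/side0.png

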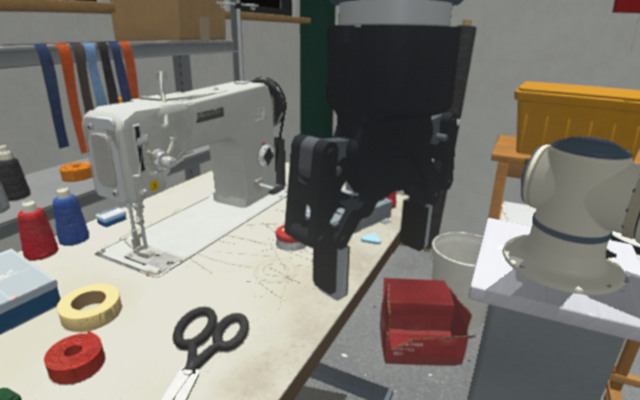

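View pics/top0.png

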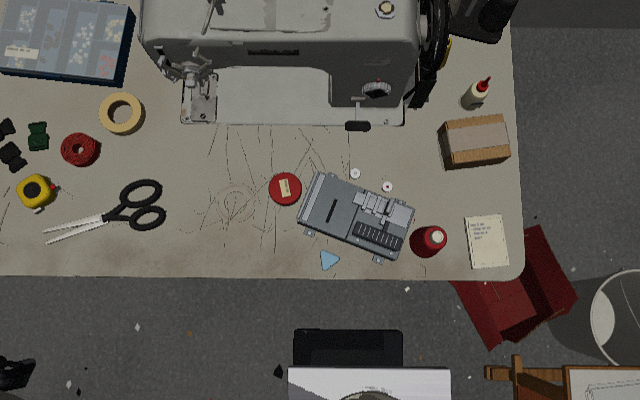

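The side view has the bin mostly hidden behind the gripper, around (375,210). The top view shows it at about (357,216), with the tin at (285,189), the cone at (429,240), bobbins at (355,174) and (388,186), and the chalk at (329,260). I'll zoom in and measure.

```bash
cat > h.py <<'E'
import numpy as np,cv2
def und(d,uv):
    K=d["K"];k=float(d["k1"]);p=np.atleast_2d(np.asarray(uv,float))
    n=cv2.undistortPoints(p.reshape(-1,1,2),K,np.array([k,0,0,0,0.])).reshape(-1,2)
    return n
def onplane(d,uv,z):
    n=und(d,uv);r=np.c_[n,np.ones(len(n))]@d["R"];c=-d["R"].T@d["t"]
    return c+r*((z-c[2])/r[:,2])[:,None]
def proj(d,X):
    c=np.atleast_2d(X)@d["R"].T+d["t"];n=c[:,:2]/c[:,2:];n=n*(1+float(d["k1"])*(n**2).sum(1))[:,None]
    return n@d["K"][:2,:2].T+d["K"][:2,2]
def cloud(d):
    v,u=np.mgrid[:400,:640];uv=np.c_[u.ravel(),v.ravel()].astype(float);z=d["z_map"].ravel()
    P=np.c_[und(d,uv),np.ones(len(uv))]*z[:,None]
    return ((P-d["t"])@d["R"]).reshape(400,640,3)
E
python3 - <<'E'
from h import *
d=dict(np.load("top0.npz"));f=d["frame"][:,:,::-1]
c=f[150:280,260:460];cv2.imwrite("pics/topz.png",cv2.resize(c,None,fx=4,fy=4,interpolation=cv2.INTER_CUBIC))
W=cloud(d);Z=W[150:280,260:460,2]
print(np.percentile(Z,[1,10,50,90,99]))
cv2.imwrite("pics/topzh.png",cv2.resize(cv2.applyColorMap(np.clip(Z/0.12*255,0,255).astype(np.uint8),cv2.COLORMAP_JET),None,fx=4,fy=4,interpolation=0))
E
```

```text
[-0.00377756 -0.00141926  0.00176782  0.04991464  0.10450095]
```

View pics/topz.png

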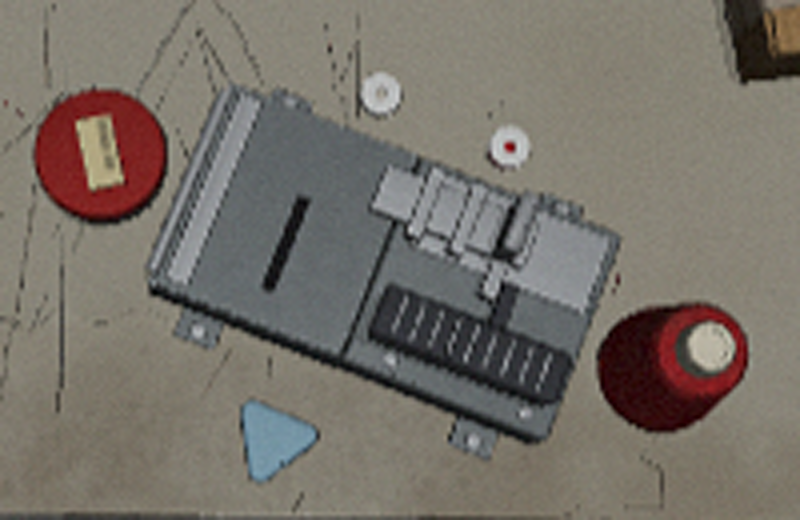

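View pics/topzh.png

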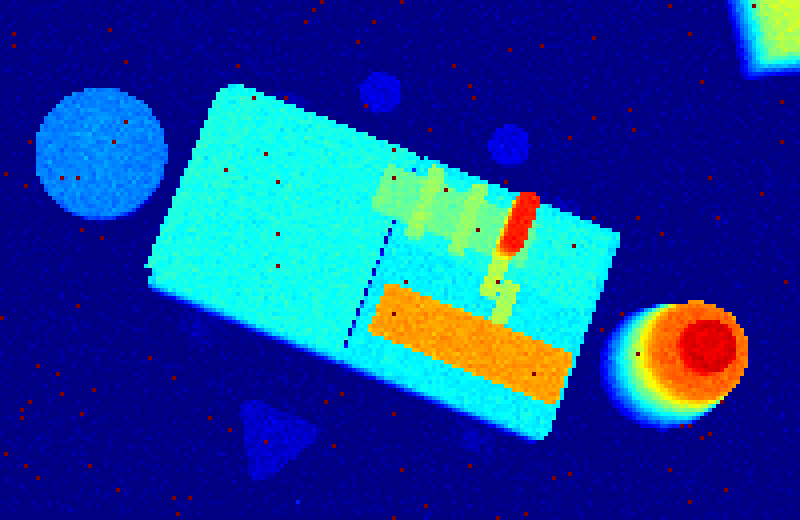

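The zoom is clear: the tab is the red blob near zoomed (521,222), and the catch bar is the orange one near (470,343). Next I'll measure both.

```bash
python3 - <<'E'
from h import *
d=dict(np.load("top0.npz"));W=cloud(d);Z=W[...,2].copy()
box=np.zeros((400,640),bool);box[165:265,290:407]=1
def rect(m,zp,name):
    m=cv2.morphologyEx((m&box).astype(np.uint8),cv2.MORPH_OPEN,np.ones((2,2)))
    n,l,st,_=cv2.connectedComponentsWithStats(m);i=1+np.argmax(st[1:,4])
    v,u=np.nonzero(l==i);zm=np.median(Z[l==i])
    P=onplane(d,np.c_[u,v],zp)[:,:2]
    r=cv2.minAreaRect((P*1000).astype(np.float32));print(name,len(u),"z",zm.round(4),"c",P.mean(0).round(4),r)
    return r
rect((Z>.095)&(Z<.112),.102,"tab")
rect((Z>.078)&(Z<.092),.086,"catch")
rect((Z>.035)&(Z<.112),.044,"bin")
rect((Z>.035)&(Z<.05),.044,"bin44")
# other objects
for nm,b,lo,hi,zp in(("tin",(160,210,262,303),.02,.05,.031),("cone top",(220,255,418,455),.1,.13,.11),("b1",(165,182,346,362),.006,.02,.011),("b2",(178,195,380,397),.006,.02,.011),("chalk",(248,272,318,342),.004,.02,.008)):
    m=np.zeros((400,640),bool);m[b[0]:b[1],b[2]:b[3]]=1;m&=(Z>lo)&(Z<hi);v,u=np.nonzero(m)
    print(nm,len(u),onplane(d,np.c_[u,v],zp).mean(0).round(4))
E
```

```text
tab 84 z 0.1011 c [ 0.4537 -0.0324] ((453.62994384765625, -32.45024108886719), (9.959342956542969, 29.64828872680664), 69.01788330078125)
catch 695 z 0.0863 c [ 0.3986 -0.0107] ((398.7441101074219, -10.530403137207031), (93.48243713378906, 26.018625259399414), 68.65511322021484)
bin 5801 z 0.0475 c [0.4446 0.029 ] ((446.64044189453125, 27.272796630859375), (213.0865936279297, 113.07012176513672), 68.72509002685547)
bin44 3439 z 0.0467 c [0.4481 0.0577] ((445.4578552246094, 27.816497802734375), (212.93252563476562, 110.47073364257812), 68.7242660522461)
tin 871 [0.5001 0.1699 0.031 ]
cone top 160 [ 0.3973 -0.1136  0.11  ]
b1 82 [0.539  0.0274 0.011 ]
b2 85 [ 0.5116 -0.039   0.011 ]
chalk 263 [0.3603 0.0818 0.008 ]
```

```bash
cat > g.py <<'E'
from h import *
from cell import env
from scipy.spatial.transform import Rotation as Ro
YB=np.array([.363,.932,0]);YB/=np.linalg.norm(YB);XB=np.array([YB[1],-YB[0],0])
MID=np.array([.4262,-.0213,0])
def go(target):
    s=env.read_state();R=Ro.from_rotvec(s["eef_rot"]);M=R.as_matrix();p=s["ee_pos"]
    y=np.array([0,0,-1.]);best=None
    for z in(XB,-XB):
        T=np.c_[np.cross(y,z),y,z];r=(R.inv()*Ro.from_matrix(T)).as_rotvec()
        if best is None or np.linalg.norm(r)<np.linalg.norm(best[1]):best=(T,r)
    T,r=best
    print("tool axes now(cols)\n",M.round(3),"\ntarget\n",T.round(3))
    print("t",s["time_s"],"p",p.round(4),"turn units",(np.degrees(r)/30).round(3),"shift units (after turn)",(T.T@(target-p)/.25).round(4),"now",(M.T@(target-p)/.25).round(4),"F",s["force"].round(2),"w",s["width"].round(3),"q",s["joint_pos"].round(2))
    print("bin frame rel MID: ",((p-MID)@XB).round(4),((p-MID)@YB).round(4),p[2].round(4))
E
python3 -c "
from g import *
go(MID+.022*YB+[0,0,.2])"
```

```text
tool axes now(cols)
 [[ 0.943 -0.001  0.333]
 [-0.333 -0.002  0.943]
 [-0.    -1.    -0.002]] 
target
 [[ 0.363  0.    -0.932]
 [ 0.932  0.     0.363]
 [ 0.    -1.    -0.   ]]Traceback (most recent call last):
  File "<string>", line 3, in <module>
    go(MID+.022*YB+[0,0,.2])
    ~~^^^^^^^^^^^^^^^^^^^^^^
  File "g.py", line 14, in go
    print("t",s["time_s"],"p",p.round(4),"turn units",(np.degrees(r)/30).round(3),"shift units (after turn)",(T.T@(target-p)/.25).round(4),"now",(M.T@(target-p)/.25).round(4),"F",s["force"].round(2),"w",s["width"].round(3),"q",s["joint_pos"].round(2))
                                                                                                                                                                                                           ^^^^^^^^^^^^^^^^
AttributeError: 'float' object has no attribute 'round'
```

```bash
sed -i 's/for z in(XB,-XB)/for z in(XB,)/; s/s\["width"\].round(3)/round(float(s["width"]),3)/' g.py
python3 -c "
from g import *
go(MID+.022*YB+[0,0,.2])"
```

```text
tool axes now(cols)
 [[ 0.943 -0.001  0.333]
 [-0.333 -0.002  0.943]
 [-0.    -1.    -0.002]] 
target
 [[-0.363  0.     0.932]
 [-0.932  0.    -0.363]
 [-0.    -1.     0.   ]]
t 0.1 p [0.1999 0.5655 0.2523] turn units [3.00e-03 3.06e+00 3.00e-03] shift units (after turn) [1.7706 0.209  1.6953] now [ 1.6386  0.212  -1.8229] F [ 0.52  0.88 -0.19] w 1.0 q [ 1.17  0.09  1.23  0.    1.82 -0.06]
bin frame rel MID:  -0.4238 0.4647 0.2523
```

>>> jog_arm(series=[0, 0, 0, 0, 0.34, 0, 0, 0, 0, 0, 0.34, 0, 0, 0, 0, 0, 0.34, 0, 0, 0, 0, 0, 0.34, 0, 0, 0, 0, 0, 0.34, 0, 0, 0, 0, 0, 0.34, 0, 0, 0, 0, 0, 0.34, 0, 0, 0, 0, 0, 0.34, 0, 0, 0, 0, 0, 0.34, 0], grip=0.07, newtons=60)

```text
time_s: 1.23
ee_pos: [0.1999, 0.5656, 0.2526]
eef_rot: [-1.008, 1.481, -1.482]
force: [0.1, -0.6, 0.7]
width: 0.532
```

>>> jog_arm(series=[0.15, 0, 0.14, 0, 0, 0, 0.15, 0, 0.14, 0, 0, 0, 0.15, 0, 0.14, 0, 0, 0, 0.15, 0, 0.14, 0, 0, 0, 0.15, 0, 0.14, 0, 0, 0, 0.15, 0, 0.14, 0, 0, 0, 0.15, 0, 0.14, 0, 0, 0, 0.15, 0, 0.14, 0, 0, 0, 0.15, 0, 0.14, 0, 0, 0, 0.15, 0, 0.14, 0, 0, 0])

```text
time_s: 2.48
ee_pos: [0.3903, 0.0877, 0.253]
eef_rot: [-1.01, 1.477, -1.477]
force: [0.1, -0.3, 0.4]
width: 0.539
```

```bash
python3 -c "
from g import *
go(MID+.022*YB+[0,0,.2])"
```

```text
tool axes now(cols)
 [[-0.363  0.     0.932]
 [-0.932  0.    -0.363]
 [-0.    -1.    -0.   ]] 
target
 [[-0.363  0.     0.932]
 [-0.932  0.    -0.363]
 [-0.    -1.     0.   ]]
t 2.475 p [0.3903 0.0877 0.253 ] turn units [ 0.     0.001 -0.   ] shift units (after turn) [0.266 0.212 0.292] now [0.2661 0.212  0.2919] F [ 0.08 -0.34  0.39] w 0.539 q [ 0.14 -0.45  1.71  0.    1.88  0.51]
bin frame rel MID:  -0.073 0.0885 0.253
```

>>> jog_arm(series=[0.134, 0.106, 0.146, 0, 0, 0, 0.132, 0.106, 0.146, 0, 0, 0, 0, 0, 0, 0, 0, 0, 0, 0, 0, 0, 0, 0])

```text
time_s: 2.98
ee_pos: [0.4338, 0.001, 0.2003]
eef_rot: [-1.01, 1.478, -1.477]
force: [0.3, 0.6, -0.5]
width: 0.536
```

```bash
python3 - <<'E'
from g import *
from cell import get_image
go(MID+.022*YB+[0,0,.13])
for n in("side","top"):
    d=get_image(n);np.savez(f"{n}1.npz",**d)
    tip=proj(d,env.read_state()["ee_pos"]-[0,0,.02])[0];print(n,tip)
    f=d["frame"][:,:,::-1];a,b=(110,270) if n=="side" else (110,320);y0=100
    u,v=int(tip[0]),int(tip[1]);c=f[max(0,v-65):v+65,max(0,u-90):u+90];print(max(0,v-65),max(0,u-90))
    cv2.imwrite(f"pics/{n}1.png",cv2.resize(c,None,fx=4,fy=4,interpolation=cv2.INTER_CUBIC))
E
```

```text
tool axes now(cols)
 [[-0.363 -0.001  0.932]
 [-0.932  0.001 -0.363]
 [-0.    -1.    -0.001]] 
target
 [[-0.363  0.     0.932]
 [-0.932  0.    -0.363]
 [-0.    -1.     0.   ]]
t 2.975 p [0.4338 0.001  0.2003] turn units [ 0.001 -0.001 -0.001] shift units (after turn) [0.0063 0.2813 0.004 ] now [0.0064 0.2813 0.0042] F [ 0.3   0.61 -0.46] w 0.536 q [-0.08 -0.37  1.74  0.    1.77  0.3 ]
bin frame rel MID:  -0.001 0.0236 0.2003
side [356.19931069 143.71751964]
78 266
top [377.71444804 209.29817692]
144 287
```

View pics/side1.png

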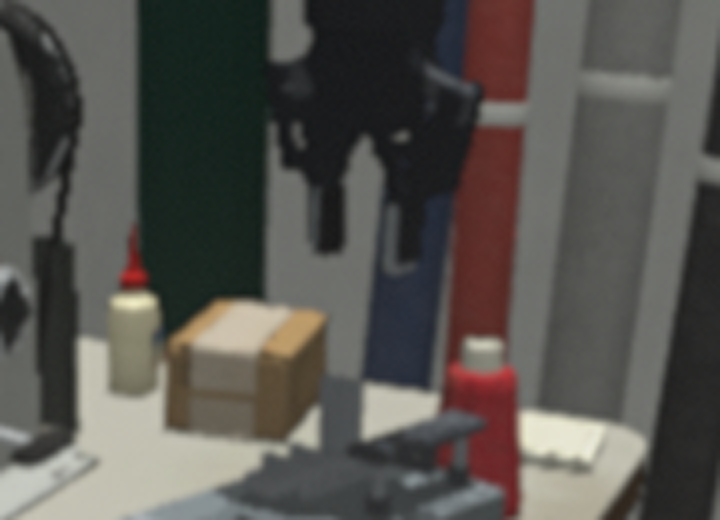

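View pics/top1.png

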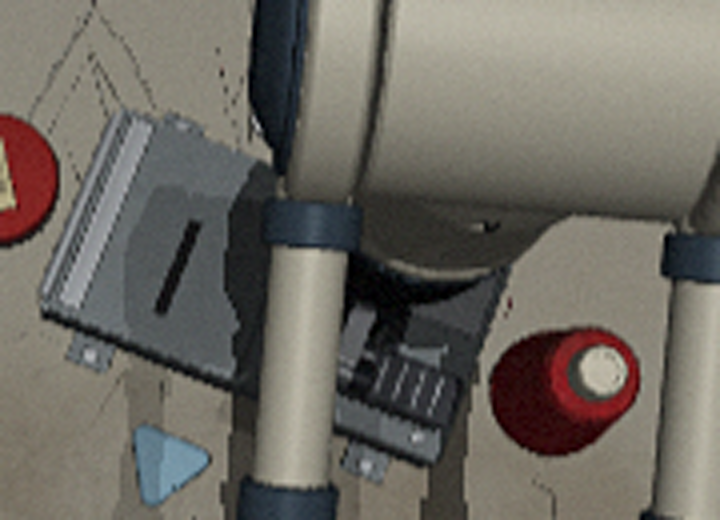

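The side view shows the two fingertips at zoomed (328,250) and (402,272), above the bin's deck end. I'll measure them by depth.

```bash
python3 - <<'E'
from g import *
d=dict(np.load("side1.npz"));W=cloud(d);p=env.read_state()["ee_pos"]
C=W.reshape(-1,3);q=C-MID;bx=q@XB;by=q@YB
m=(d["z_map"].ravel()>0)&(abs(by-.024)<.03)&(abs(bx)<.07)&(C[:,2]>.13)&(C[:,2]<.21)
bx,by,z=bx[m],by[m],C[m,2]
for s in(bx<0,bx>0):
    t=s&(z<.20);print("n",t.sum(),"zmin pct",np.percentile(z[t],[1,5]).round(4),"bx",np.percentile(bx[t],[2,50,98]).round(4),"by",np.percentile(by[t],[2,50,98]).round(4))
    b=t&(z<np.percentile(z[t],5)+.015);print("  low bx",np.percentile(bx[b],[5,50,95]).round(4),"by",np.percentile(by[b],[5,50,95]).round(4))
E
```

```text
n 77 zmin pct [0.1815 0.1825] bx [-0.0381 -0.0308 -0.024 ] by [0.0177 0.0296 0.0372]
  low bx [-0.0375 -0.0308 -0.0253] by [0.0184 0.0296 0.0364]
n 79 zmin pct [0.1817 0.1829] bx [0.0199 0.0222 0.0338] by [0.0134 0.0276 0.0355]
  low bx [0.0203 0.0221 0.032 ] by [0.0141 0.0274 0.0349]
```

>>> jog_arm(series=[0, 0.12, 0.004, 0, 0, 0, 0, 0.12, 0, 0, 0, 0, 0, 0.06, 0, 0, 0, 0, 0, 0.04, 0, 0, 0, 0, 0, 0, 0, 0, 0, 0, 0, 0, 0, 0, 0, 0])

```text
time_s: 3.82
ee_pos: [0.4355, 0.0005, 0.1165]
eef_rot: [-1.009, 1.476, -1.478]
force: [-0.4, 0.4, -0.1]
width: 0.531
```

>>> jog_arm(series=[0, 0.016, 0, 0, 0, 0, 0, 0, 0, 0, 0, 0])

```text
time_s: 4.08
ee_pos: [0.4349, 0.0004, 0.1113]
eef_rot: [-1.01, 1.477, -1.477]
force: [-0.2, 0.4, 1.0]
width: 0.538
```

>>> jog_arm(series=[0, 0.012, 0, 0, 0, 0, 0, 0, 0, 0, 0, 0])

```text
time_s: 4.32
ee_pos: [0.4348, 0.0005, 0.108]
eef_rot: [-1.011, 1.478, -1.477]
force: [0.1, -0.0, 1.6]
width: 0.535
```

>>> jog_arm(series=[0, 0.008, 0, 0, 0, 0, 0, 0, 0, 0, 0, 0])

```text
time_s: 4.58
ee_pos: [0.4349, 0.0005, 0.1061]
eef_rot: [-1.01, 1.477, -1.477]
force: [-0.1, -0.2, 0.6]
width: 0.534
```

>>> jog_arm(series=[0, 0.008, 0, 0, 0, 0, 0, 0, 0, 0, 0, 0])

```text
time_s: 4.82
ee_pos: [0.435, 0.0005, 0.1046]
eef_rot: [-1.01, 1.477, -1.477]
force: [-1.7, -0.4, 3.3]
width: 0.538
```

>>> jog_arm(series=[0, 0.012, 0, 0, 0, 0, 0, 0, 0, 0, 0, 0])

```text
time_s: 5.08
ee_pos: [0.4351, 0.0004, 0.1014]
eef_rot: [-1.01, 1.477, -1.477]
force: [-1.4, 0.1, 5.2]
width: 0.531
```

>>> jog_arm(series=[0, 0.016, 0, 0, 0, 0, 0, 0, 0, 0, 0, 0, 0, 0, 0, 0, 0, 0])

```text
time_s: 5.45
ee_pos: [0.4351, 0.0005, 0.0979]
eef_rot: [-1.01, 1.477, -1.477]
force: [-1.3, 0.2, 5.9]
width: 0.536
```

>>> jog_arm(series=[0, 0.004, 0, 0, 0, 0, 0.016, 0, 0, 0, 0, 0, 0.012, 0, 0, 0, 0, 0, 0, 0, 0, 0, 0, 0])

```text
time_s: 5.95
ee_pos: [0.4334, -0.0053, 0.0975]
eef_rot: [-1.006, 1.476, -1.476]
force: [1.3, 2.6, 6.8]
width: 0.536
```

>>> jog_arm(series=[0.012, 0, 0, 0, 0, 0, 0.008, 0, 0, 0, 0, 0, 0, 0, 0, 0, 0, 0])

```text
time_s: 6.32
ee_pos: [0.4319, -0.0093, 0.0975]
eef_rot: [-1.005, 1.476, -1.475]
force: [1.9, 5.8, 6.2]
width: 0.537
```

>>> jog_arm(series=[0.016, 0, 0, 0, 0, 0, 0.016, 0, 0, 0, 0, 0, 0, 0, 0, 0, 0, 0])

```text
time_s: 6.7
ee_pos: [0.4289, -0.0169, 0.0975]
eef_rot: [-1.005, 1.476, -1.475]
force: [1.9, 5.9, 6.3]
width: 0.536
```

```bash
python3 -c "
from g import *
go(MID)"|tail -2
```

```text
t 6.7 p [ 0.4289 -0.0169  0.0975] turn units [-0.005  0.002 -0.008] shift units (after turn) [ 0.0202  0.3899 -0.0037] now [ 0.0218  0.3898 -0.0047] F [1.87 5.88 6.31] w 0.536 q [-0.12 -0.37  1.92  0.    1.58  0.25]
bin frame rel MID:  0.0009 0.0051 0.0975
```

>>> jog_arm(series=[0.016, 0, 0, 0, 0, 0, 0.016, 0, 0, 0, 0, 0, 0.016, 0, 0, 0, 0, 0, 0.012, 0, 0, 0, 0, 0, 0, 0, 0, 0, 0, 0])

```text
time_s: 7.32
ee_pos: [0.4234, -0.0311, 0.0974]
eef_rot: [-1.006, 1.476, -1.476]
force: [1.8, 5.1, 6.2]
width: 0.534
```

>>> jog_arm(series=[0.008, 0, 0, 0, 0, 0, 0, 0, 0, 0, 0, 0])

```text
time_s: 7.58
ee_pos: [0.4229, -0.0323, 0.0975]
eef_rot: [-1.005, 1.475, -1.474]
force: [4.0, 7.4, 6.3]
width: 0.536
```

>>> jog_arm(series=[0.006, 0, 0, 0, 0, 0, 0, 0, 0, 0, 0, 0])

```text
time_s: 7.82
ee_pos: [0.4229, -0.0325, 0.0975]
eef_rot: [-1.003, 1.475, -1.471]
force: [3.9, 12.6, 4.9]
width: 0.532
```

The force has risen and the motion has stopped, which fits the bolt reaching its stop. I'll check that by camera before releasing.

```bash
python3 - <<'E'
from g import *
from cell import get_image
for n in("side","top"):
    d=get_image(n);np.savez(f"{n}2.npz",**d)
    tip=proj(d,[.44,0,.06])[0]
    f=d["frame"][:,:,::-1]
    u,v=int(tip[0]),int(tip[1]);r0,c0=max(0,v-65),max(0,u-90);c=f[r0:v+65,c0:u+90];print(n,r0,c0)
    cv2.imwrite(f"pics/{n}2.png",cv2.resize(c,None,fx=4,fy=4,interpolation=cv2.INTER_CUBIC))
    q=cloud(d)-MID
    Z=q[...,2];bx=q@XB;by=q@YB
    m=(abs(by-.055)<.006)&(abs(bx)<.05)&(d["z_map"]>0)&(Z<.12);print("lip z",m.sum(),np.percentile(Z[m],[5,50,95]).round(4) if m.any() else 0)
E
```

```text
side 129 261
lip z 187 [-0.5681  0.0265  0.0646]
top 151 280
lip z 303 [0.0055 0.0442 0.0655]
```

View pics/side2.png

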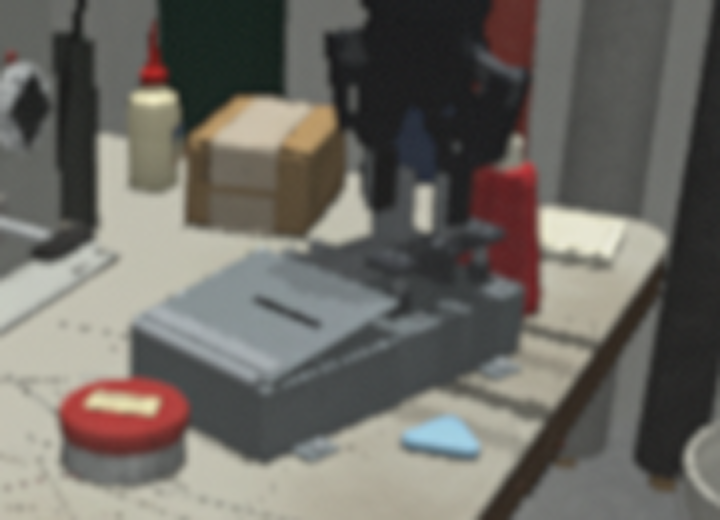

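View pics/top2.png

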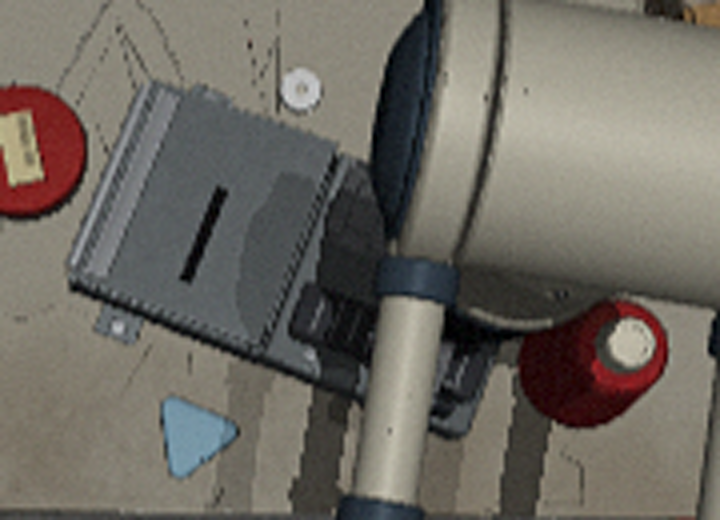

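The lid is ajar, with its lip at about 0.065. I'll push once more to confirm the stop, ease off, then lift.

>>> jog_arm(series=[0.006, 0, 0, 0, 0, 0, 0, 0, 0, 0, 0, 0])

```text
time_s: 8.18
ee_pos: [0.4228, -0.0326, 0.0976]
eef_rot: [-1.001, 1.475, -1.469]
force: [7.2, 17.4, 4.7]
width: 0.535
```

>>> jog_arm(series=[-0.015, 0, 0, 0, 0, 0, -0.015, 0, 0, 0, 0, 0, 0, 0, 0, 0, 0, 0])

```text
time_s: 8.55
ee_pos: [0.4237, -0.0304, 0.0972]
eef_rot: [-1.01, 1.475, -1.479]
force: [-0.9, -2.4, 6.8]
width: 0.534
```

>>> jog_arm(series=[0, -0.03, 0, 0, 0, 0, 0, -0.06, 0, 0, 0, 0, 0, -0.12, 0, 0, 0, 0, 0, -0.2, 0, 0, 0, 0, 0, -0.2, 0, 0, 0, 0, 0, 0, 0, 0, 0, 0])

```text
time_s: 9.3
ee_pos: [0.4243, -0.0297, 0.2539]
eef_rot: [-1.004, 1.471, -1.48]
force: [0.2, -0.5, -0.1]
width: 0.536
```

>>> jog_arm(series=[-0.15, 0, -0.08, 0, 0, 0, -0.15, 0, -0.08, 0, 0, 0, -0.15, 0, -0.08, 0, 0, 0, -0.15, 0, -0.08, 0, 0, 0, -0.15, 0, -0.08, 0, 0, 0, -0.15, 0, -0.08, 0, 0, 0, -0.15, 0, -0.08, 0, 0, 0, -0.15, 0, -0.08, 0, 0, 0, 0, 0, 0, 0, 0, 0, 0, 0, 0, 0, 0, 0])

```text
time_s: 10.55
ee_pos: [0.3826, 0.3074, 0.2479]
eef_rot: [-1.013, 1.477, -1.478]
force: [-0.2, 0.7, 0.2]
width: 0.531
```

```bash
python3 - <<'E'
from g import *
from cell import get_image
d=get_image("top");np.savez("top3.npz",**d);f=d["frame"][:,:,::-1]
c=f[150:280,260:460];cv2.imwrite("pics/top3.png",cv2.resize(c,None,fx=4,fy=4,interpolation=cv2.INTER_CUBIC))
W=cloud(d);Z=W[...,2]
box=np.zeros((400,640),bool);box[165:265,290:407]=1
for nm,lo,hi,zp in(("tab",.095,.112,.102),("catch",.072,.092,.086)):
    m=cv2.morphologyEx((box&(Z>lo)&(Z<hi)).astype(np.uint8),cv2.MORPH_OPEN,np.ones((3,3)))
    n,l,st,_=cv2.connectedComponentsWithStats(m);i=1+np.argmax(st[1:,4]);v,u=np.nonzero(l==i)
    P=onplane(d,np.c_[u,v],zp)-MID;print(nm,len(u),"z",np.median(Z[l==i]).round(4),"bx,by",(P@XB).mean().round(4),(P@YB).mean().round(4))
q=W-MID;by=q@YB;bx=q@XB
for b in(.058,.07,.1,.13):
  m=(abs(by-b)<.004)&(abs(bx)<.045);print("lid z",b,np.median(Z[m]).round(4))
for nm,b,lo,hi,zp in(("tin",(160,210,262,303),.02,.05,.031),("cone top",(220,255,418,455),.1,.13,.11),("b1",(165,182,346,362),.006,.02,.011),("b2",(178,195,380,397),.006,.02,.011),("chalk",(248,272,318,342),.004,.02,.008)):
    m=np.zeros((400,640),bool);m[b[0]:b[1],b[2]:b[3]]=1;m&=(Z>lo)&(Z<hi);v,u=np.nonzero(m)
    print(nm,len(u),onplane(d,np.c_[u,v],zp).mean(0).round(4))
E
```

```text
tab 69 z 0.1019 bx,by 0.0295 -0.0257
catch 690 z 0.0864 bx,by -0.0286 0.0024
lid z 0.058 0.0442
lid z 0.07 0.0629
lid z 0.1 0.0575
lid z 0.13 0.0516
tin 865 [0.5003 0.1699 0.031 ]
cone top 159 [ 0.3973 -0.1138  0.11  ]
b1 80 [0.5389 0.0275 0.011 ]
b2 85 [ 0.5116 -0.0391  0.011 ]
chalk 257 [0.3602 0.0819 0.008 ]
```

View pics/top3.png

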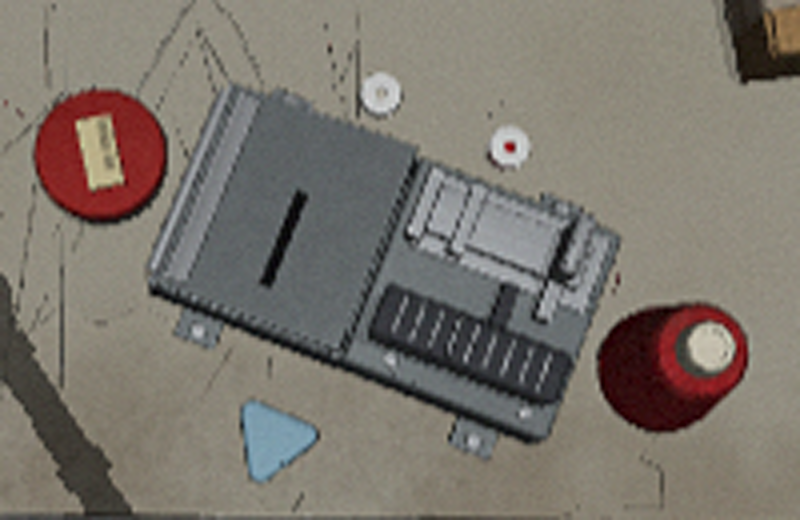

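The tab travel reads a bit short of 30 mm, but the masks differed between the two views. I'll compare before and after with identical processing.

```bash
python3 - <<'E'
from g import *
box=np.zeros((400,640),bool);box[165:265,290:407]=1
for n in("top0","top3"):
  d=dict(np.load(n+".npz"));Z=cloud(d)[...,2]
  for nm,lo,hi,zp in(("tab",.095,.112,.102),("catch",.078,.092,.086)):
    m=cv2.morphologyEx((box&(Z>lo)&(Z<hi)).astype(np.uint8),cv2.MORPH_OPEN,np.ones((2,2)))
    k,l,st,_=cv2.connectedComponentsWithStats(m);i=1+np.argmax(st[1:,4]);v,u=np.nonzero(l==i)
    P=onplane(d,np.c_[u,v],zp)-MID;a=P@XB;b=P@YB
    print(n,nm,len(u),"bx %.4f [%.4f %.4f] by %.4f [%.4f %.4f]"%(a.mean(),*np.percentile(a,[2,98]),b.mean(),*np.percentile(b,[2,98])))
E
```

```text
top0 tab 84 bx 0.0296 [0.0157 0.0435] by -0.0004 [-0.0052 0.0044]
top0 catch 695 bx -0.0296 [-0.0421 -0.0170] by -0.0002 [-0.0448 0.0449]
top3 tab 73 bx 0.0285 [0.0158 0.0434] by -0.0281 [-0.0331 -0.0239]
top3 catch 694 bx -0.0296 [-0.0421 -0.0171] by -0.0000 [-0.0445 0.0449]
```

```bash
python3 -c "
from cell import env
s=env.read_state();print(s['time_s'],s['force'],abs(s['qvel']).max());print(env.close_job())"
```

```text
10.6 [-0.1743983   0.17661066 -0.65155818] 0.013423454976739826
the job is handed in; nothing more can be done
None
```

I pressed the safety catch about 7–8 mm down with one fingertip. While it was held down, I pushed the bolt tab back with the other until it hit a hard stop. Then I eased about 2 mm off the tab, lifted the hand straight up and moved it clear. I handed the job in at 10.6 s.

**Last checks:**
- **Bolt:** the images show it moved about 28 mm. It seems to have started about 1 mm in, so I estimate 29–29.5 mm of the nominal 30. At the end the force rose from 7 to 17 N with almost no further motion, which fits the stop.
- **Conflicting reading:** my first camera check after release gave only 25 mm. That came from using a different image mask; the same processing on the before and after images gave 28 mm.
- **Lid:** it is ajar, reading about 63 mm above the table near its free edge.
- **Catch:** it is up again, with its top at 86 mm.
- **Loose things:** the cone, tin, bobbins and chalk are all within 0.3 mm of where they started.
- **Robot:** it is clear of everything and still, with the force reading near zero.

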